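Trip the pawl of the stopper press and lever the stopper home

TASK

A filled bottle stands in the blue bench press with its T-stopper still sticking up out of the neck, and the press lever is held up by its ratchet. With the fingertips, press the red thumb pad of the pawl down until it flips over and stays clear of the teeth; only then push the black lever grip down past the teeth until the stopper is fully home in the bottle. Leave the lever down and the pawl tripped, pick nothing up, and leave the bottle in its place and the other things on the bench where they stand.

Things in the scene. Friction and masses are not known exactly. Their poses are not given: they have to be found in the camera images.
- press: Blue bench press, fixed; base 225 x 150 x 15 mm. Origin on the table straight below the lever's pivot, mid-width. Own -x: front, where the lever reaches out; -y: right side with lever, toothed quadrant and pawl. The front looks mostly to the table's -y. Head block: 75 mm to front and back of the origin, 60 mm wide, 275 mm high; the ram, 45 mm in front of the origin, rises to 320 mm at most.
- pivot (a point): Point on the lever's pivot axis, 240 mm above the table, in the vertical plane in which the grip swings. The axis is level, along the press's own y.
- lever_grip (a point): Top middle of the black lever grip (110 mm long, 32 mm wide, 20 mm thick, flat top with rounded edges), 205 mm along the lever from the pivot axis and 10 mm above the lever's centre line; the lever ends 260 mm from the axis. Push it downwards on its top face. It moves on an arc of 205 mm radius about the pivot.
- lever (a joint): Lever angle, rad: 0 = highest (rising 0.38 rad above level to its outer end), grows when pushed down, end stop 1.0. Starts at 0.02 to 0.30, stays where left. Drives the ram down 33 mm per rad. Takes about 2 N at the grip, about 8 N while the stopper goes in (home at about 0.97). Pawl engaged: a tooth stops it hard within 0.13; pawl tripped: free.
- pawl_pad (a point): Top middle of the pawl's red ribbed thumb pad, 28 x 28 x 5 mm, at the pawl's back end behind the toothed quadrant, about 328 mm above the table, over free space to the right of the head. Press straight down: it goes down about 29 mm from engaged to tripped, and tilts from 0.2 rad rising to 0.30 rad falling backwards about the pawl's pin, 58 mm in front of it.
- pawl (a joint): Pawl angle in rad: 0 = nose fully in the teeth, up to about 0.12 while it rides on a tooth; 0.50 = tripped, against its stop. An over-centre spring (3 to 5 N at the pad) pulls it back into the teeth below 0.25 and throws it on to its stop beyond 0.25, where it stays by itself.
- stopper (a joint): How far the stopper of the bottle in the press has been pushed in, in m: 0 = its head stands 18 mm above the rim of the neck, 0.018 = head tight on the rim, fully home. Starts between 0 and 0.004. It goes in stiffly (45 N under the ram) and stays.
- stopper_top (a point): Top middle of that stopper's black head, 31 mm across, 12 mm thick.
- bottle_mid (a point): Middle, half-way up the glass, of the square bottle standing loose between the steel locators of the press: 58 x 58 mm, 140 mm high to the rim, amber with a green label, about 0.4 kg. z is its upright axis; it stands 18 mm above the table on the press.
- spare_stopper: Bystander: loose T-stopper standing head down on the press's base plate, 31 mm across, 34 mm high. Origin under its centre.
- full_a: Bystander: finished bottle behind the press, 58 x 58 x 152 mm, amber with a green label and a black stopper. Origin under its centre.
- full_b: Bystander: another finished bottle, same size, on the left side of the press. Origin under its centre.
- empty: Bystander: empty clear bottle, 58 x 58 x 140 mm, with a green label. Origin under its centre.
- label_roll: Bystander: white label roll standing on end, 90 mm across, 70 mm high. Origin under its centre.
- jigger: Bystander: small steel measuring cup, 48 mm across, 60 mm high. Origin under its centre.
- funnel: Bystander: white plastic funnel standing mouth down, 90 mm across, 95 mm high. Origin under its centre.

How it is judged:
By the outcome, as a careful person would: the job done as asked, in the order asked, and still so for the second after the job is handed in, with the robot touching nothing.
It also fails if it takes over 45 s, if anything falls off the work surface, if the arm or the gripper's body presses on something with over 40 N, if the wrist force passes 120 N, or if a joint passes its speed limit or range.

ROBOT

A 6-joint arm with a two-finger parallel gripper is mounted at the origin on the work surface. World frame = base frame: x ahead of the robot, y to its left, z up, the work surface at z = 0. Lengths are in m, angles in rad, forces in N, time in s.
With the tool pointing down it reaches from about 0.35 to 0.775 m from the base axis. Payload 7.3 kg.
Tool frame: the origin (TCP) lies on the mounting face of the last link; the fingertips stand 178 mm ahead of it and the grasp point (between the pads) lies 159 mm ahead of it (robot.tcp_to_tips is the distance from the TCP to the fingertips, in m); z points along the fingers, y is the direction in which the jaws open and shut (so a half turn about z gives the same grasp; the last joint's range is limited). The gripper opens to 92 mm and grips with 3 to 60 N. Pads are 19 mm wide; open, the fingers measure 130 mm over their backs; the gripper's body (75 mm by 190 mm) begins 47 mm behind the grasp point.
Start: joints at [-0.146, 0.342, 1.524, -0, 1.275, -0.146], TCP at [0.525, 0, 0.405] pointing down, gripper open.
Joint ranges: [-2.53, 2.53], [-0.77, 2.02], [0.04, 2.7], [-1, 4.14], [0.28, 2.66], [-3.11, 3.11]. Speed limits (rad/s): [2.57, 2.57, 3.14, 3.14, 3.14, 3.14].

INTERFACE

Orientations are given as [roll, pitch, yaw] about the fixed x, y, z axes, in that order (R = Rz(yaw) Ry(pitch) Rx(roll)).
In Python, from cell import robot, viewer gives the robot as it stands.
- The arm moves only by the shell command python3 -m creep 'ROWS' [OPENING] [FORCE]. ROWS is JSON, a list that holds one entry, the list of rows, each a list of 6 numbers: the shift along the world's x, y, z in mm, then the turn, a rotation vector about the world's x, y, z in degrees. A call has 1 to 5 rows; each row shifts and turns the pose as measured when the row begins; what a row does not reach is not made up. A row lasts 1/12 s, in which the tool goes at most 41.7 mm and 7.16 degrees, less where a joint would pass 70% of its speed; a pose out of reach is approached as far as the arm can. A call with a gripper value outside its range is refused whole. OPENING is the closure, from -1 (fully open) to 1 (shut), set as the call begins (- or left out, the last holds). The fingers move at their own pace and stop on an object; FORCE is the grip in N (left out, the last holds). Time passes only in rows, so rows that do not move let the fingers close. It gives the time, the measured TCP pose, the force and the opening at its end, in the units of the state.
- robot.observe(): the state, without advancing time (a new reading comes with each control period).
- viewer.read_camera(name): name is "scene" or "side" or "wrist"; returns the picture (480x640x3 uint8, blue, green, red); there is no depth.
- viewer.camera_model(name): a dict with "fx", "fy", "cx", "cy" (pixels), "pose" (4x4, takes a point from camera to world coordinates); the wrist camera has in their place "mount" (4x4, takes a point from camera to tool coordinates, whose origin is the TCP and whose axes are the flange's). Camera axes: x right, y up, looking along -z (the intrinsics and any distortion apply to the point x, -y, -z); pixel columns grow to the right and rows downward; lengths in m; the calibration is good to about 2 mm. A picture is of the moment at which its call begins: read the wrist's pose just before it. camera_model takes no time and is no camera call.
- robot.hand_in(): hands the job in, once; it reports no verdict.
The state is a dict: "time": time; "qpos": joint angles; "qvel": joint speeds; "joint_efforts": joint torques, N m; "tool_pos": TCP position; "tool_rot": TCP orientation; "contact_force": force on the tool from outside, world axes, zero at the start; "torque": the same for the moment, N m; "opening": finger opening in m.
Only numpy, scipy, OpenCV 4.12 (cv2) and the standard library are available. Lean on these libraries where they do the work, as an engineer would, in place of code of your own. Each camera call takes 0.05 s, during which the arm holds its last target. There are 200 camera calls.

## Working session

There is one attempt and no reset: what is moved stays moved. The work goes in short steps, Python scripts to look and compute and a shell command to move; the robot and the scene stay as the last step left them, time stands still between calls to the robot, and variables do not carry over. Pictures are saved under pics/ and viewed, about 8 in all and at most 12, crops included, and the job is handed in when it is done.

```bash
mkdir -p pics; ls
python3 - <<'E'
from cell import robot, viewer
import cv2,json
print(robot.observe())
for n in("scene","side"):
    cv2.imwrite(f"pics/{n}0.png",viewer.read_camera(n)); print(n,viewer.camera_model(n))
E
```

```text
pics
{'time': 0.0, 'qpos': array([-1.45980247e-01,  3.42696544e-01,  1.52502157e+00, -7.03010523e-06,
        1.27534651e+00, -1.46018062e-01]), 'qvel': array([ 1.55053882e-04, -5.87641039e-04,  3.39392185e-04,  8.97106848e-05,
        2.29015737e-03,  3.67244320e-04]), 'joint_efforts': array([ 7.61924657e-04, -4.31245601e+01, -2.44219762e+01,  7.17750052e-02,
        5.59406646e-02, -1.04314388e-04]), 'tool_pos': array([5.24865710e-01, 5.14209751e-05, 4.04056745e-01]), 'tool_rot': array([-3.14013536e+00, -2.07521417e-04,  1.57083604e+00]), 'contact_force': array([ 0.04640832, -0.0784096 ,  0.10915199]), 'torque': array([ 0.00570826, -0.00707089,  0.01370572]), 'opening': 0.09184716320397139}
scene {'fx': 438.1858918694418, 'fy': 438.1858918694418, 'cx': 314.71664381631604, 'cy': 239.7011975750873, 'pose': array([[-0.17908528, -0.63167899,  0.75426131,  1.42605334],
       [ 0.9838011 , -0.10875242,  0.14250721,  0.15098041],
       [-0.00799106,  0.76756405,  0.64092244,  0.88633237],
       [ 0.        ,  0.        ,  0.        ,  1.        ]])}
side {'fx': 482.453445440985, 'fy': 482.453445440985, 'cx': 325.57552800712534, 'cy': 240.62926834222753, 'pose': array([[-0.96843962,  0.13820681, -0.20742126,  0.4233539 ],
       [-0.24923519, -0.52843825,  0.8115632 ,  0.73623852],
       [ 0.00255423,  0.83764664,  0.54620654,  0.68476955],
       [ 0.        ,  0.        ,  0.        ,  1.        ]])}
```

View pics/scene0.png

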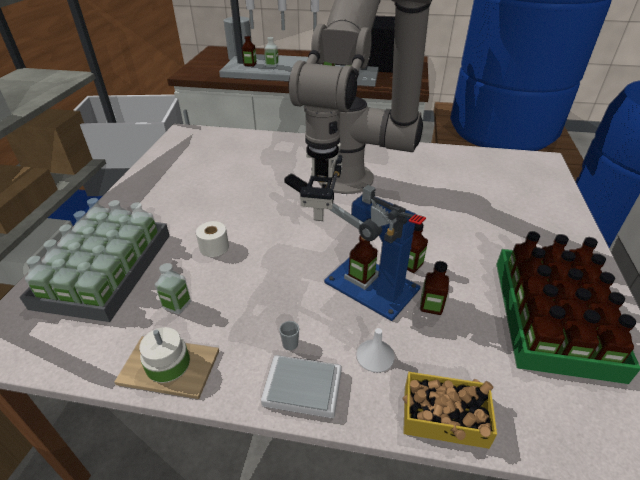

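View pics/side0.png

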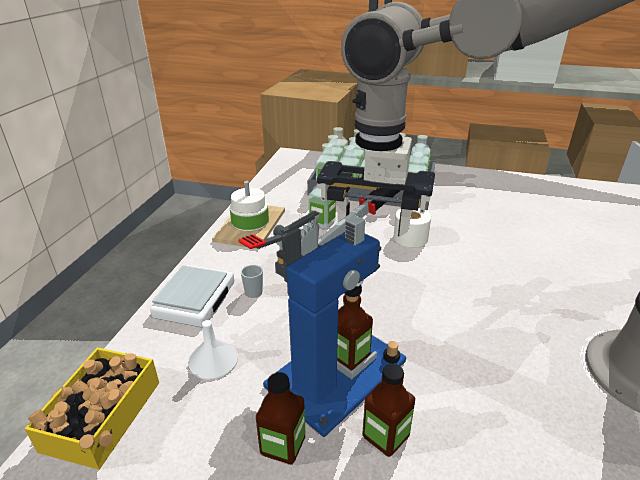

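The scene view shows the press with the red pad at about (418,219), the lever grip near (297,186) and the base's +x edge from (325,284) to (390,312). In the side view the pad is at about (252,241) and the grip near (305,222). Next I'll enlarge both and triangulate.

```bash
cat > h.py <<'E'
import numpy as np, cv2
from cell import robot, viewer
def ray(n,u,v):
    m=viewer.camera_model(n);P=m["pose"]
    d=P[:3,:3]@np.array([(u-m["cx"])/m["fx"],-(v-m["cy"])/m["fy"],-1]);return P[:3,3],d/np.linalg.norm(d)
def plane(n,uv,z):
    o,d=ray(n,*uv);return o+d*(z-o[2])/d[2]
def tri(a,b):
    (o,d),(p,e)=ray("scene",*a),ray("side",*b)
    s=np.linalg.lstsq(np.c_[d,-e],p-o,rcond=None)[0]
    x,y=o+d*s[0],p+e*s[1];return (x+y)/2,np.linalg.norm(x-y)
def proj(n,X):
    m=viewer.camera_model(n);c=np.linalg.inv(m["pose"])@np.r_[X,1]
    return np.array([m["cx"]-m["fx"]*c[0]/c[2],m["cy"]+m["fy"]*c[1]/c[2]])
def red(n,img=None):
    img=viewer.read_camera(n) if img is None else img
    b,g,r=cv2.split(img.astype(int));k=((r>130)&(g<80)&(b<80)).astype(np.uint8)
    _,_,st,c=cv2.connectedComponentsWithStats(k);return [(s[4],s[:4].tolist(),q.round(1).tolist()) for s,q in zip(st[1:],c[1:]) if s[4]>15]
E
python3 - <<'E'
from h import *
np.set_printoptions(precision=4,suppress=True)
a,b=cv2.imread("pics/scene0.png"),cv2.imread("pics/side0.png")
print(red("",a),red("",b))
for p in [(325,284),(390,312),(420,288)]: print(plane("scene",p,.015))
A=cv2.resize(a[165:325,280:440],(600,600),interpolation=cv2.INTER_CUBIC)
cv2.imwrite("pics/A.png",A)
B=cv2.resize(b[190:350,220:420],(800,640)[:1]+(600,) if 0 else (750,600),interpolation=cv2.INTER_CUBIC)
cv2.imwrite("pics/B.png",B)
E
```

```text
[(np.int32(64), [409, 215, 17, 9], [417.3, 219.3])] [(np.int32(20), [359, 199, 7, 5], [361.4, 200.4]), (np.int32(48), [368, 202, 8, 12], [371.7, 207.1]), (np.int32(177), [238, 235, 28, 14], [251.1, 241.7])]
[0.5839 0.0195 0.015 ]
[0.6546 0.2014 0.015 ]
[0.5545 0.2778 0.015 ]
```

View pics/A.png

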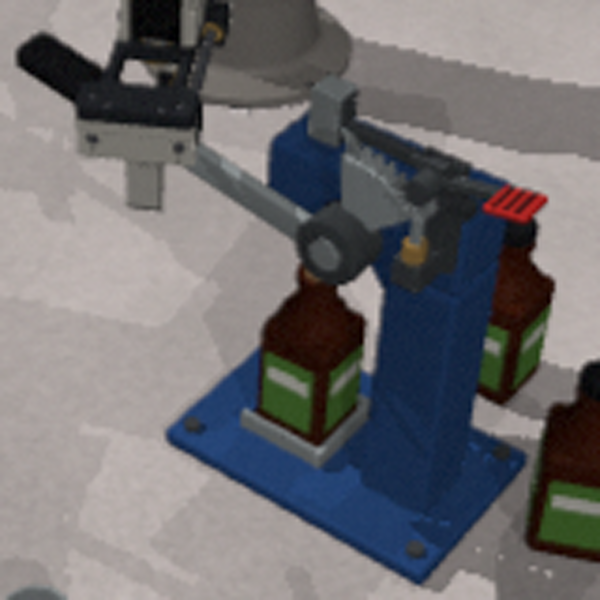

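View pics/B.png

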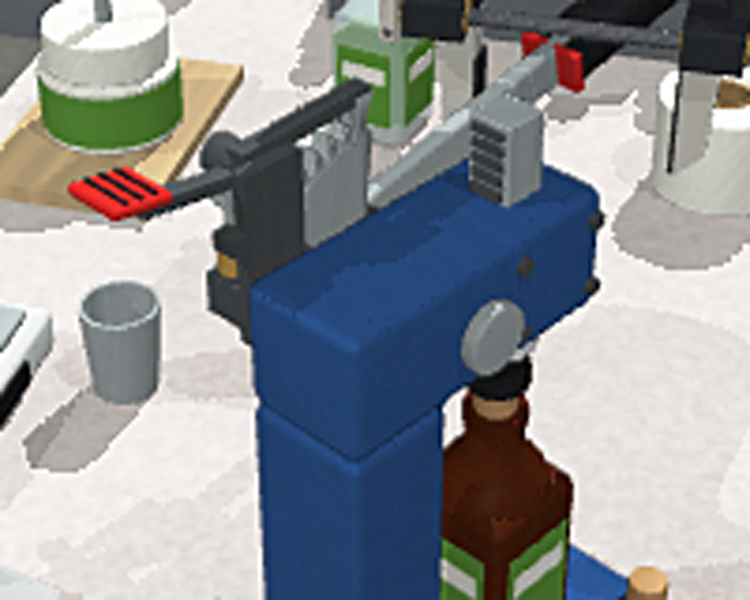

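Crop A shows the pad at about (515,203) and the base corners at (168,436), (420,582) and (525,458). The open gripper hides part of the grip, whose end shows at (35,55). Crop B shows the pad at (120,193) and the pawl nose in the teeth.

Run:
```python
from h import *
np.set_printoptions(precision=4,suppress=True)
s=160/600
c=[plane("scene",(280+u*s,165+v*s),.015) for u,v in [(168,432),(420,580),(525,456)]]
print(c, [np.linalg.norm(c[i]-c[i+1]) for i in(0,1)])
e=(c[1]-c[0])/np.linalg.norm(c[1]-c[0]); th=np.arctan2(e[1],e[0]); print("own x yaw",th,np.degrees(th))
f=(c[2]-c[1]);print(np.degrees(np.arctan2(f[1],f[0])))
p,r=tri((417.3,219.5),(251.3,241.7));print("pad",p,r)
# pivot boss: 240 mm; centre crop (325,250)
q=plane("scene",(280+322*s,165+252*s),.24);print("pivot boss",q)
# lever end, along plane of swing
print("end z candidates",[plane("scene",(280+30*s,165+52*s),z) for z in (.29,.31,.33)])
```

```text
[array([0.5695, 0.0166, 0.015 ]), array([0.6793, 0.2076, 0.015 ]), array([0.5491, 0.2778, 0.015 ])] [np.float64(0.22032767356120822), np.float64(0.14789035859722383)]
own x yaw 1.049079721959435 60.107840441033495
151.6726340396577
pad [0.6588 0.2274 0.3224] 0.00163697524529327
pivot boss [0.6181 0.1206 0.24  ]
end z candidates [array([ 0.4978, -0.0921,  0.29  ]), array([ 0.5289, -0.0839,  0.31  ]), array([ 0.5601, -0.0758,  0.33  ])]
```

```bash
python3 -m creep '[[[0,0,40,0,0,0],[0,0,40,0,0,0],[0,0,40,0,0,0],[0,0,40,0,0,0]]]' 1 20
python3 - <<'E'
from h import *
a,b=viewer.read_camera("scene"),viewer.read_camera("side")
cv2.imwrite("pics/s1.png",a);cv2.imwrite("pics/d1.png",b)
A=cv2.resize(a[165:325,280:440],(600,600),interpolation=cv2.INTER_CUBIC)
B=cv2.resize(b[170:290,230:430],(600,360),interpolation=cv2.INTER_CUBIC)
o=np.zeros((600,800,3),np.uint8);o[:400,:400]=cv2.resize(a[165:265,280:380],(400,400),interpolation=cv2.INTER_CUBIC);o[:400,400:]=cv2.resize(b[170:270,300:400],(400,400),interpolation=cv2.INTER_CUBIC)
cv2.imwrite("pics/c1.png",o[:400])
E
```

```text
time: 0.43
tool_pos: [0.523, 0.0002, 0.5578]
tool_rot: [-3.113, -0.004, 1.571]
contact_force: [1.7, 0.2, 0.5]
opening: 0.0693
```

View pics/c1.png

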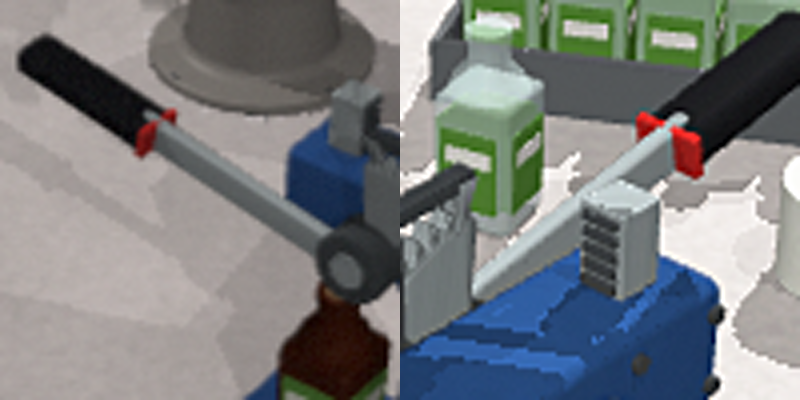

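The crops show the freed lever. Its red collar, at the grip's inner end, is at about (152,118) in the scene half and (683,118) in the side half, and the grip's outer end is at about (35,42).

Run:
```python
from h import *
np.set_printoptions(precision=4,suppress=True)
q=.25
c,r=tri((280+152*q,165+118*q),(300+283*q,170+118*q));print("collar",c,r)
print(red("",cv2.imread("pics/s1.png")),red("",cv2.imread("pics/d1.png")))
th=np.radians(60.8);ex=np.array([np.cos(th),np.sin(th),0]);ey=np.array([-ex[1],ex[0],0])
# end of grip: ray meets lever's vertical plane through the collar
for u,v in [(35,42),(28,55)]:
    o,d=ray("scene",280+u*q,165+v*q);t=((c-o)@ey)/(d@ey);e=o+d*t;w=e-c
    print("end",e,"len",np.linalg.norm(w),"elev",np.arctan2(w[2],-w@ex),"mid",(e+c)/2)
c0=[np.array(v) for v in ((.5695,.0166,0),(.6793,.2076,0),(.5491,.2778,0))]
ctr=(c0[0]+c0[2])/2;print("base ctr",ctr)
for n,p in(("pad",np.array([.6588,.2274,.3224])),("boss",np.array([.6181,.1206,.24])),("collar",c)):
    print(n,(p-ctr)@ex,(p-ctr)@ey)
```

```text
collar [ 0.534  -0.0094  0.2792] 0.006663029712474512
[(np.int32(65), [409, 215, 17, 9], [417.3, 219.2])] [(np.int32(28), [359, 198, 7, 7], [361.1, 200.7]), (np.int32(55), [368, 202, 8, 12], [371.9, 207.0]), (np.int32(176), [238, 235, 28, 14], [251.1, 241.7])]
end [ 0.4877 -0.0922  0.2938] len 0.09600208530143987 elev 0.1524384931833814 mid [ 0.5108 -0.0508  0.2865]
end [ 0.4843 -0.0982  0.2814] len 0.10177926336609268 elev 0.021422575708628395 mid [ 0.5091 -0.0538  0.2803]
base ctr [0.5593 0.1472 0.    ]
pad 0.11855038668134264 -0.047729402025419726
boss 0.005466420701980532 -0.06430488507655506
collar -0.14908149948098612 -0.054280973914097745
```

```bash
python3 -m creep '[[[20,35,0,0,0,-6],[20,35,0,0,0,-6],[20,35,0,0,0,-6],[20,35,0,0,0,-6],[20,35,0,0,0,-6]]]' 1 20
```

```text
time: 0.95
tool_pos: [0.6229, 0.1748, 0.5655]
tool_rot: [-3.13, 0.001, 1.015]
contact_force: [0.4, -0.1, 0.3]
opening: 0.0285
```

```bash
python3 -m creep '[[[18,26,0,0,0,1.3],[18,26,0,0,0,1.3],[0,0,0,0,0,0],[0,0,0,0,0,0]]]' 1 20
python3 - <<'E'
from h import *
a,b=viewer.read_camera("scene"),viewer.read_camera("side")
print(robot.observe()["tool_pos"])
o=np.hstack([cv2.resize(a[160:260,360:460],(400,400),interpolation=cv2.INTER_CUBIC),cv2.resize(b[170:270,190:290],(400,400),interpolation=cv2.INTER_CUBIC)])
cv2.imwrite("pics/c2.png",o)
E
```

```text
time: 1.28
tool_pos: [0.6641, 0.2382, 0.5553]
tool_rot: [-3.121, 0.007, 1.064]
contact_force: [0.1, -0.5, 0.2]
opening: 0.0026
[0.66345141 0.23695256 0.55552323]
```

View pics/c2.png

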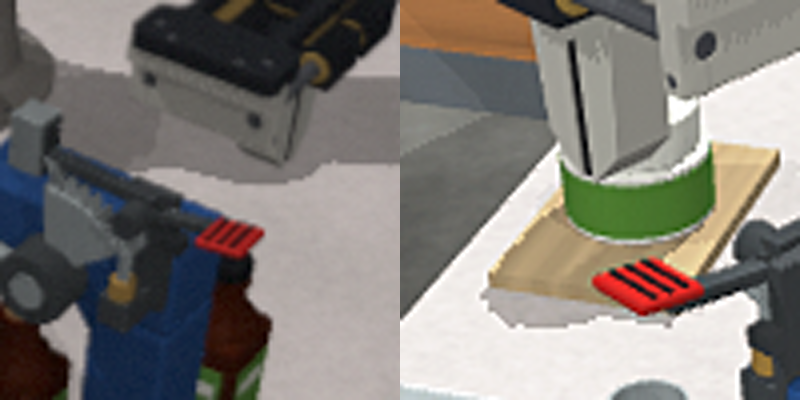

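The closed tip is above the pad, a little behind it: the tip is at about (275,160) in the scene half and (595,180) in the side half, and the pad at (230,238) and (648,286). I'll level the tool and shift slightly back, then check the tip against the pad.

```bash
python3 -m creep '[[[-5,-9,-20,-0.6,-1,0],[0,0,-15,0,0,0],[0,0,0,0,0,0]]]' 1 20
python3 - <<'E'
from h import *
from scipy.spatial.transform import Rotation as R
np.set_printoptions(precision=4,suppress=True)
s=robot.observe();t=s["tool_pos"]+R.from_euler("xyz",s["tool_rot"]).apply([0,0,robot.tcp_to_tips])
print(s["tool_pos"],s["tool_rot"],"tip",t)
for n in("scene","side"): print(proj(n,t), red(n))
print(tri((428.75,200),(238.75,215)))
E
```

```text
time: 1.63
tool_pos: [0.6561, 0.224, 0.5221]
tool_rot: [3.139, 0.007, 1.059]
contact_force: [-0.8, -0.3, -0.6]
opening: 0.0003
[0.6561 0.224  0.5221] [3.1389 0.0066 1.0586] tip [0.656  0.2227 0.3441]
[416.2883 209.8953] [(np.int32(44), [409, 215, 12, 9], [415.2, 219.5])]
[252.8443 227.1794] [(np.int32(27), [359, 198, 7, 6], [361.1, 200.6]), (np.int32(56), [368, 202, 8, 12], [371.9, 207.1]), (np.int32(168), [238, 235, 28, 14], [251.1, 241.7])]
(array([0.6632, 0.2441, 0.3752]), np.float64(0.002770904054265006))
```

```bash
python3 -m creep '[[[2,4,-8,0,0,0],[0,0,-10,0,0,0],[0,0,-8,0,0,0]]]' 1 20;python3 -m creep '[[[0,0,-8,0,0,0],[0,0,-5,0,0,0],[0,0,0,0,0,0]]]' 1 20
python3 - <<'E'
from h import *
for n in("scene","side"): print(red(n))
print(robot.observe()["contact_force"])
E
```

```text
time: 1.98
tool_pos: [0.6575, 0.2267, 0.5056]
tool_rot: [3.127, -0.005, 1.056]
contact_force: [-0.4, -0.2, 0.7]
opening: 0.0008
time: 2.23
tool_pos: [0.6575, 0.227, 0.4922]
tool_rot: [3.125, -0.007, 1.056]
contact_force: [0.1, -0.3, 0.2]
opening: 0.0004
[]
[(np.int32(28), [359, 198, 7, 7], [361.1, 200.7]), (np.int32(55), [368, 202, 8, 12], [371.9, 207.0]), (np.int32(159), [239, 245, 27, 16], [252.3, 252.4])]
[-0.39443091  0.08992615 -0.08704651]
```

```bash
python3 -m creep '[[[0,0,-5,0,0,0],[0,0,-4,0,0,0],[0,0,0,0,0,0]]]' 1 20;python3 -m creep '[[[0,0,35,0.6,0.8,0],[0,0,30,0,0,0],[0,0,0,0,0,0]]]' 1 20
python3 - <<'E'
from h import *
a,b=viewer.read_camera("scene"),viewer.read_camera("side")
print(red("",a),red("",b))
o=np.hstack([cv2.resize(a[160:260,360:460],(400,400),interpolation=cv2.INTER_CUBIC),cv2.resize(b[170:270,220:320],(400,400),interpolation=cv2.INTER_CUBIC)])
cv2.imwrite("pics/c3.png",o)
E
```

```text
time: 2.58
tool_pos: [0.6576, 0.2269, 0.4836]
tool_rot: [3.124, -0.008, 1.056]
contact_force: [0.2, -0.4, -0.1]
opening: 0.0
time: 2.83
tool_pos: [0.6568, 0.2268, 0.5445]
tool_rot: [-3.13, 0.0, 1.056]
contact_force: [-0.8, 0.5, 1.6]
opening: 0.0006
[(np.int32(62), [408, 222, 15, 14], [414.2, 229.0])] [(np.int32(28), [359, 198, 7, 7], [361.1, 200.7]), (np.int32(55), [368, 202, 8, 12], [371.9, 207.0]), (np.int32(225), [241, 247, 26, 21], [253.6, 257.3])]
```

View pics/c3.png

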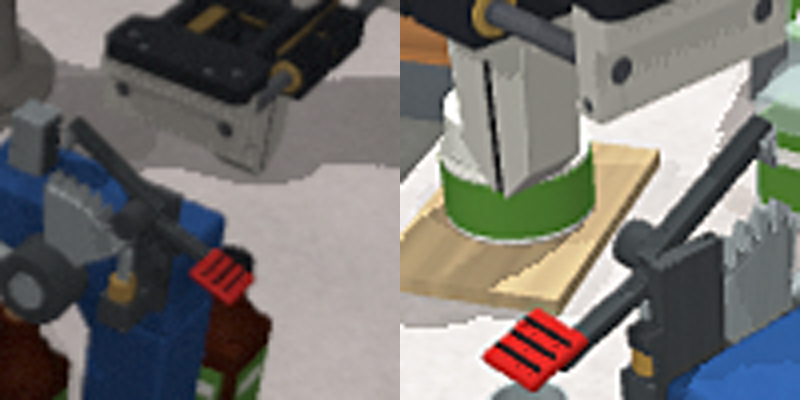

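The pawl stayed tripped: the pad tilts down, at about (222,275) in the scene half and (535,348) in the side half, and the nose is up at (765,125), clear of the teeth. Now I'll go high over to the grip.

```bash
python3 -m creep '[[[0,0,35,0,0,0],[-10,-18,5,0,0,0],[-18,-34,0,0,0,0],[-18,-34,0,0,0,0],[-18,-34,0,0,0,0]]]' 1 20;python3 -m creep '[[[-18,-34,0,0,0,0],[-18,-34,0,0,0,0],[-18,-34,0,0,0,0],[-12,-24,0,0,0,0],[0,0,0,0,0,0]]]' 1 20
```

```text
time: 3.35
tool_pos: [0.5965, 0.1106, 0.5664]
tool_rot: [-3.112, 0.014, 1.066]
contact_force: [0.7, -0.6, -0.3]
opening: 0.0004
time: 3.77
tool_pos: [0.5228, -0.0245, 0.5594]
tool_rot: [-3.104, 0.021, 1.063]
contact_force: [0.5, 0.2, 0.3]
opening: 0.0002
```

```bash
python3 -m creep '[[[-12,-27,-20,0,-2.5,0],[0,0,-30,0,0,0],[0,0,-20,0,0,0],[0,0,0,0,0,0]]]' 1 20
python3 - <<'E'
from h import *
from scipy.spatial.transform import Rotation as R
s=robot.observe();t=s["tool_pos"]+R.from_euler("xyz",s["tool_rot"]).apply([0,0,robot.tcp_to_tips])
print("tip",t,s["tool_rot"])
a,b=viewer.read_camera("scene"),viewer.read_camera("side")
o=np.hstack([cv2.resize(a[150:250,270:370],(400,400),interpolation=cv2.INTER_CUBIC),cv2.resize(b[130:230,340:440],(400,400),interpolation=cv2.INTER_CUBIC)])
cv2.imwrite("pics/c4.png",o)
E
```

```text
time: 4.1
tool_pos: [0.5085, -0.0534, 0.4844]
tool_rot: [3.14, -0.001, 1.058]
contact_force: [0.6, 0.1, -0.2]
opening: 0.0002
tip [ 0.50878925 -0.05328003  0.30636798] [ 3.14040776e+00 -1.45956238e-03  1.05816148e+00]
```

View pics/c4.png

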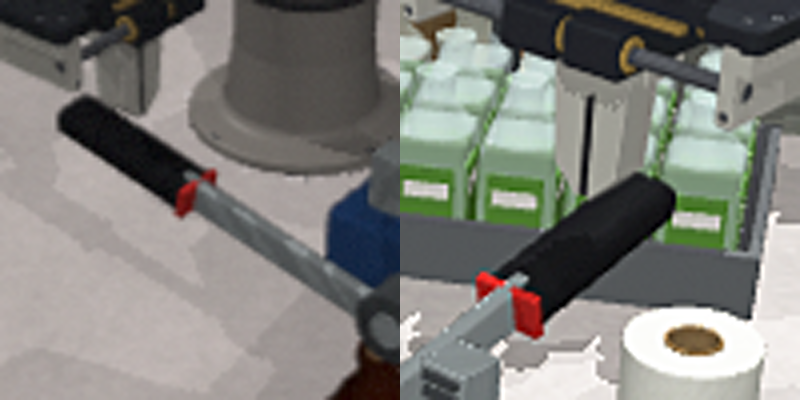

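The tips are over the middle of the grip: seam at about (590,190) in the side half, fingers just behind the grip in the scene half. Pushing down now.

```bash
python3 -m creep '[[[0,0,-15,0,0,0],[-1,-1,-15,0,0,0],[-1,-2,-12,0,0,0]]]' 1 20; python3 -m creep '[[[0,-1,-15,0,0,0],[0,0,-15,0,0,0]]]' 1 20
```

```text
time: 4.45
tool_pos: [0.5089, -0.0546, 0.452]
tool_rot: [3.124, -0.006, 1.062]
contact_force: [-3.8, -0.0, 5.5]
opening: 0.0008
time: 4.62
tool_pos: [0.5098, -0.055, 0.4259]
tool_rot: [3.116, -0.006, 1.064]
contact_force: [-3.1, -2.3, 5.7]
opening: 0.0004
```

```bash
python3 -m creep '[[[0,0,-15,0.7,1.2,0],[0,1,-15,0,0,0],[1,1,-15,0,0,0]]]' 1 20; python3 -m creep '[[[1,2,-13,0.3,0.5,0],[2,3,-13,0,0,0],[2,3,-13,0,0,0]]]' 1 20
```

```text
time: 4.87
tool_pos: [0.5128, -0.0524, 0.3869]
tool_rot: [3.129, -0.007, 1.067]
contact_force: [-9.3, 0.5, 12.8]
opening: 0.0004
time: 5.12
tool_pos: [0.5185, -0.0446, 0.3541]
tool_rot: [3.132, -0.002, 1.07]
contact_force: [-10.3, -0.3, 12.8]
opening: 0.0005
```

```bash
python3 -m creep '[[[-1,3,-12,0.3,0.3,0],[-1,3,-12,0,0,0],[0,3,-8,0,0,0]]]' 1 20
python3 - <<'E'
from h import *
a,b=viewer.read_camera("scene"),viewer.read_camera("side")
o=np.hstack([cv2.resize(a[170:290,290:410],(400,400),interpolation=cv2.INTER_CUBIC),cv2.resize(b[190:310,300:420],(400,400),interpolation=cv2.INTER_CUBIC)])
cv2.imwrite("pics/c5.png",o)
E
```

```text
time: 5.37
tool_pos: [0.5209, -0.0353, 0.3302]
tool_rot: [3.12, -0.006, 1.073]
contact_force: [-8.1, -5.8, 11.1]
opening: 0.0004
```

View pics/c5.png

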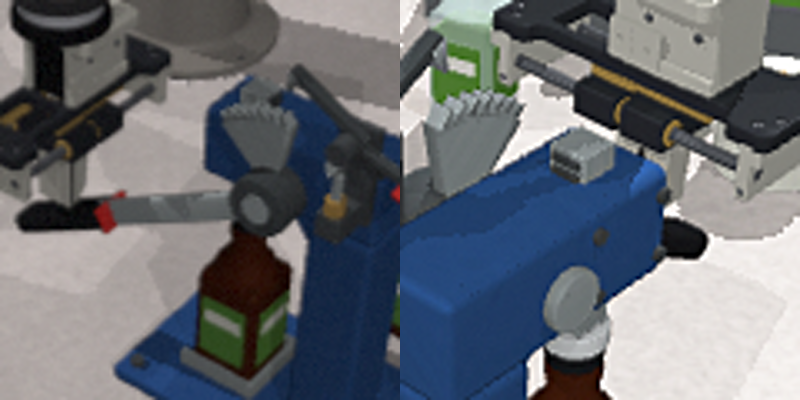

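The tips are on the grip and the lever is well down, with the ram on the stopper at about (575,350) in the side half. I'll keep pushing until the force rises at the stop.

```bash
python3 -m creep '[[[-2,1,-10,0.6,0.8,0],[-1,1,-10,0,0,0]]]' 1 20;  python3 -m creep '[[[-1,1,-9,0,0,0],[-1,1,-7,0,0,0]]]' 1 20
```

```text
time: 5.63
tool_pos: [0.5223, -0.0329, 0.3174]
tool_rot: [3.121, -0.014, 1.075]
contact_force: [-5.4, 2.4, 14.3]
opening: 0.0003
time: 5.8
tool_pos: [0.523, -0.0299, 0.309]
tool_rot: [3.109, -0.017, 1.078]
contact_force: [-20.5, -3.0, 51.9]
opening: 0.0003
```

```bash
python3 -m creep '[[[0,0,0,0,0,0]]]' 1 20;  python3 -m creep '[[[0,0,20,0.8,1,0],[-4,-8,35,0,0,0],[-8,-14,35,0,0,0],[-8,-14,35,0,0,0],[-8,-14,30,0,0,0]]]' 1 20
python3 - <<'E'
from h import *
a,b=viewer.read_camera("scene"),viewer.read_camera("side")
cv2.imwrite("pics/s6.png",a);cv2.imwrite("pics/d6.png",b)
print(red("",a),red("",b))
o=np.hstack([cv2.resize(a[170:290,290:430],(400,343),interpolation=cv2.INTER_CUBIC),cv2.resize(b[190:310,250:390],(400,343),interpolation=cv2.INTER_CUBIC)])
cv2.imwrite("pics/c6.png",o)
E
```

```text
time: 5.88
tool_pos: [0.5229, -0.0297, 0.3117]
tool_rot: [3.108, -0.015, 1.08]
contact_force: [-9.1, -7.6, 4.2]
opening: 0.0006
time: 6.3
tool_pos: [0.4962, -0.0759, 0.474]
tool_rot: [3.134, -0.019, 1.089]
contact_force: [1.1, -0.4, 0.4]
opening: 0.0006
[(np.int32(80), [408, 222, 15, 14], [414.9, 228.8])] [(np.int32(231), [241, 247, 26, 21], [253.6, 257.3])]
```

View pics/c6.png

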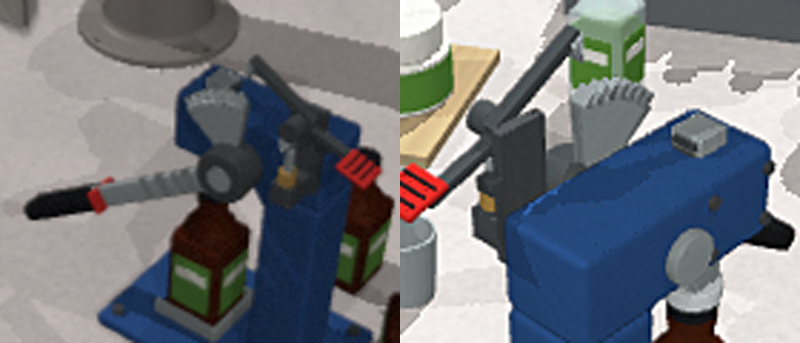

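The lever now slopes down (grip end about (28,207) in the scene half), the ram foot sits on the stopper head near (693,300) in the side half, and the pawl is still tripped. I'll compute the lever angle and the stopper gap.

Run:
```python
from h import *
np.set_printoptions(precision=4,suppress=True)
th=np.radians(60.8);ex=np.array([np.cos(th),np.sin(th),0]);ey=np.array([-ex[1],ex[0],0])
piv=np.array([.5593,.1472,.24])-.0535*ey
for n in("scene","side"):print("pivot px",proj(n,piv))
for a in(-.45,-.5,-.55,-.6,-.62):
    print(a,"end px",proj("scene",piv-.26*np.cos(a)*ex+[0,0,.26*np.sin(a)]),"collar",proj("scene",piv-.15*np.cos(a)*ex+[0,0,.15*np.sin(a)]))
a,b=cv2.imread("pics/s6.png"),cv2.imread("pics/d6.png")
st=np.array([.5593,.1472,.158])-.045*ex
for z in(.158,.170,.176): print("stopper",z,proj("side",np.r_[st[:2],z]))
o=np.hstack([cv2.resize(a[200:260,290:370],(400,300),interpolation=cv2.INTER_CUBIC),cv2.resize(b[260:320,320:400],(400,300),interpolation=cv2.INTER_CUBIC)])
cv2.imwrite("pics/c7.png",o)
```

```text
pivot px [366.5309 229.0712]
pivot px [310.2958 254.393 ]
-0.45 end px [294.2994 227.993 ] collar [321.9688 228.406 ]
-0.5 end px [296.0414 232.0527] collar [322.9827 230.9131]
-0.55 end px [297.9196 236.0781] collar [324.0904 233.4054]
-0.6 end px [299.9302 240.0644] collar [325.2894 235.8786]
-0.62 end px [300.7707 241.6469] collar [325.794  236.8616]
stopper 0.158 [351.9273 295.5331]
stopper 0.17 [352.1575 290.0225]
stopper 0.176 [352.2739 287.2339]
```

View pics/c7.png

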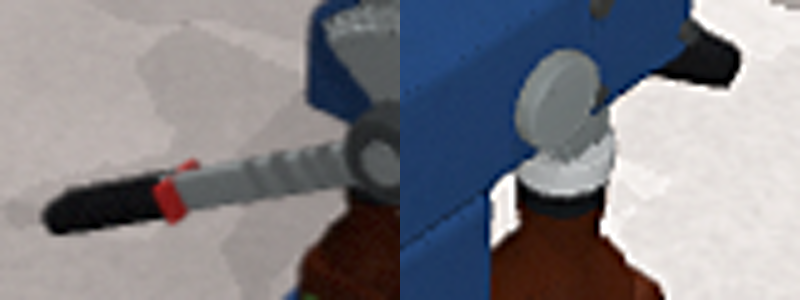

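The grip end is at (299,243.6) px and the collar at (325,238). That matches the end-stop prediction for −0.62 rad, allowing for the ~1.3 px offset seen at the pivot. The stopper head sits on the glass with no cork showing.

Run:
```python
from h import *
for n,m in(("scene0","s6"),("side0","d6")):
    d=cv2.absdiff(cv2.imread(f"pics/{n}.png"),cv2.imread(f"pics/{m}.png")).max(2)
    R={"scene0":dict(roll=(195,220,230,258),empty=(155,265,190,312),jig=(278,320,300,352),fun=(355,325,398,370),fb=(420,262,450,315)),"side0":dict(fa=(255,372,308,465),fb=(362,362,415,455),fun=(188,320,240,378),spare=(380,340,405,365),bottle=(340,320,370,365))}[n]
    print({k:float((d[b:f,a:e]>60).mean().round(3)) for k,(a,b,e,f) in R.items()})
print(red("scene"),robot.observe()["contact_force"],robot.observe()["tool_pos"]);robot.hand_in()
```

```text
{'roll': 0.0, 'empty': 0.0, 'jig': 0.0, 'fun': 0.0, 'fb': 0.003}
{'fa': 0.005, 'fb': 0.0, 'fun': 0.0, 'spare': 0.0, 'bottle': 0.0}
[(np.int32(80), [408, 222, 15, 14], [414.9, 228.8])] [ 0.02903386  0.11754031 -0.51282216] [ 0.49639566 -0.07644801  0.47420282]
the job is handed in; nothing more can be done
```

The stopper looks fully home, with the lever down on its end stop and the pawl tripped. I handed the job in at about 6.5 s, and it reported no verdict.

I pressed the red pad down with the closed fingertips until the pawl flipped over. A picture taken after lifting off showed its nose clear of the teeth. Only then did I push the grip down, and the force peaked at about 52 N at the fingertips on the grip when it hit the stop. I then lifted the arm clear.

Last checks:
- **Lever:** the grip end in the scene image fits about −0.62 rad from level, the end stop. The model was about 1.3 px off at the pivot.
- **Stopper:** its head sits on the rim with no cork showing, judged from the picture rather than measured.
- **Pawl:** the pad was in the same place after the lever push as before, so it stayed tripped.
- **Other things:** the images of the bottle in the press and of all the bystanders were essentially unchanged (at most 0.5% of pixels differed).
- **Robot:** the force reading was about 0.5 N, effectively zero, with the fingers touching nothing.

None of the checks failed. The only oddity was sideways forces of about 10–20 N while pushing, as the tips drifted about 4 mm across the grip but stayed on it.

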